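Tuck the stray pick-up-sticks box under the pile holder's weighted arm

TASK

On this toy-shop counter a holder keeps a pile of long flat wooden pick-up-sticks boxes down under a weighted arm, and one more box of that same size and shape lies loose on the counter. Slide that box in under the arm from the holder's open front so that it lies flat and square on top of the pile, pushed home to the backstop like the boxes below it, with the arm resting on it, and let go. Leave the pile in its place.

Things in the scene. Friction and masses are not known exactly. Their poses are not given: they have to be found in the camera images.
- sticks_mid (a point): Centre (half-way up) of the loose box to tuck: light wood, 160 long (its x) x 50 wide (y) x 14 mm high (z, up), about 0.1 kg, ends alike. Flat on the counter (z = 0), length pointing roughly away from the robot. Two other loose boxes may trade places with it: a flat square one, 100 x 100 x 18 mm, and a short thick one, 100 x 66 x 40 mm.
- seat (a point): On the fixed holder: where the loose box's centre belongs, 45 mm above the counter. x points from the open front to the backstop (push this way), z up. The pile's top, on which the box slides, is 7 mm lower, 160 x 50 mm, its front end at x = -81 mm. Backstop face at x = +82 mm, 50 mm above the counter. No walls beside the pile except guides 26 mm high at x > 30 mm.
- press_arm (a joint): Hinge of the weighted steel arm, rad: 0 on the present pile, + as its front rises, 0.16 with one more box; free, polished, presses about 2.7 N. Seat frame: hinge at x = +110 mm; crossbar that presses at x = +20 mm; lip 40 mm wide slopes up forward at 28 degrees to x = -24 mm, 60 mm above the counter, so a box sliding in on the pile wedges the arm up. Weight on top up to 95 mm high.
- pile_top_mid (a point): Centre (half-way up) of the upper of the two boxes already in the holder: the same 160 x 50 x 14 mm wooden box, loose, lying 14 mm below the seat point, its back end within a few mm of the backstop.
Mind the look-alikes: they are no part of the job. What is shaped like the part that bears sticks_mid but pink or purple is not meant.

How it is judged:
At the end, for the whole second after the job is handed in: The loose box lies flat (0.1 rad) on the pile, centre within 15 mm along and across and 5 mm in height of the seat point, square within 10 degrees; the arm rests still on it (hinge 0.11 to 0.22 rad); the pile's old top box is in place, centre within 25 mm of the seat point (x of sticks_mid in the frame of seat between -0.015 and 0.015 m and y of sticks_mid in the frame of seat between -0.015 and 0.015 m and z of sticks_mid in the frame of seat between -0.005 and 0.005 m and angle between sticks_mid's own z axis and vertical below 0.1 rad and angle between the x axis of sticks_mid and the x axis of seat, either way round below 0.175 rad and value of joint press_arm between 0.11 and 0.22 rad and distance between pile_top_mid and seat below 0.025 m and velocity of joint press_arm between -0.1 and 0.1 rad/s); the robot touches nothing.
It also fails if it takes over 40 s, if anything falls off the work surface, if the arm or the gripper's body presses on something with over 40 N, if the wrist force passes 120 N, or if a joint passes its speed limit or range.

ROBOT

A 6-joint arm with a two-finger parallel gripper is mounted at the origin on the work surface. World frame = base frame: x ahead of the robot, y to its left, z up, the work surface at z = 0. Lengths are in m, angles in rad, forces in N, time in s.
With the tool pointing down it reaches from about 0.35 to 0.975 m from the base axis. Payload 4.9 kg.
Tool frame: the origin (TCP) lies at the very end of the fingers, on their centre line; the grasp point (between the pads) lies 19 mm behind it; z points along the fingers, x is the direction in which the jaws open and shut, and the axes are right-handed (so a half turn about z gives the same grasp; the last joint's range is limited). The gripper opens to 85 mm and grips with 20 to 120 N. Pads are 22 mm wide; open, the fingers measure 114 mm over their backs; the gripper's body (76 mm by 85 mm) begins 54 mm behind the grasp point. The pads swing forward as they close: fully open they stand 13 mm farther back than shut.
Start: joints at [-1.421, 0.053, 1.613, -0, 1.476, -0.119], TCP at [0.166, -0.603, 0.231] pointing down, gripper open.
Joint ranges: [-3.01, 3.01], [-1.01, 2.22], [0.06, 2.58], [-1.02, 4.17], [0.09, 2.62], [-3.14, 3.14]. Speed limits (rad/s): [2.57, 2.57, 3.14, 3.14, 3.14, 3.14].

INTERFACE

Orientations are given as a unit quaternion [w, x, y, z].
In Python, from plant import * gives the robot as it stands.
- The arm moves only by the shell command python3 -m inch 'ROWS'. ROWS is text: rows parted by semicolons, each of 7 numbers parted by spaces: the shift along the tool's x, y, z in m, then the turn, a rotation vector about the tool's x, y, z in rad, then the closure, from 0 (fully open) to 1 (shut). A call has 1 to 10 rows; each row shifts and turns the commanded pose from where the row before left it, along the tool's axes as they then stand; what a row does not reach is not made up. A row lasts 1/12 s, in which the tool goes at most 41.7 mm and 7.16 degrees, less where a joint would pass 70% of its speed; a pose out of reach is approached as far as the arm can. A call with a gripper value outside its range is refused whole. The fingers move at their own pace and stop on an object; the grip force is fixed at half the most. Time passes only in rows, so rows that do not move let the fingers close. It gives the time, the measured TCP pose, the force and the opening at its end, in the units of the state.
- state(): the state, without advancing time (a new reading comes with each control period).
- grab_frame(name): name is "side" or "top" or "wrist"; returns the picture (384x512x3 uint8, blue, green, red); there is no depth.
- camera_info(name): a dict with "vertical_fov" (degrees; the focal length in pixels is half the picture's height over the tangent of half this angle, whatever the lens; pixels are square), "cx", "cy" (the principal point, pixels), "k1" (the pictures are not rectified: a ray, as slopes to the right and down, at radius r is drawn at 1 + k1 r^2 times it, then the intrinsics apply), "origin" and "rotation" of the camera in the world. Camera axes: x right, y down, z forward; pixel columns grow to the right and rows downward; lengths in m; the calibration is good to about 2 mm. A picture is of the moment at which its call begins: read the wrist's pose just before it. camera_info takes no time and is no camera call; for the wrist camera it gives the pose at the moment of the call.
- job_done(): hands the job in, once; it reports no verdict.
The state is a dict: "time": time; "joint_pos": joint angles; "joint_vel": joint speeds; "joint_efforts": joint torques, N m; "tool_pos": TCP position; "tool_rot": TCP orientation; "contact_force": force on the tool from outside, world axes, zero at the start; "ft_torque": the same for the moment, N m; "gripper_width": opening from 0.0 (shut) to 1.0 (fully open).
Only numpy, scipy, OpenCV 4.12 (cv2) and the standard library are available. Lean on these libraries where they do the work, as an engineer would, in place of code of your own. Each camera call takes 0.05 s, during which the arm holds its last target.

## Working session

There is one attempt and no reset: what is moved stays moved. The work goes in short steps, Python scripts to look and compute and a shell command to move; the robot and the scene stay as the last step left them, time stands still between calls to the robot, and variables do not carry over. Pictures are saved under pics/ and viewed, and the job is handed in when it is done.

```bash
ls; mkdir -p pics
python3 - <<'E'
from plant import *
import cv2
for n in("side","top","wrist"):
    i=camera_info(n);print(n,i)
    cv2.imwrite(f"pics/{n}0.png",grab_frame(n))
print(state())
E
```

```text
pics
side {'vertical_fov': 52.54002959479315, 'cx': 255.17559077726966, 'cy': 195.44456020256175, 'k1': -0.12710626928103458, 'origin': array([0.15870564, 0.75891663, 0.91619722]), 'rotation': array([ 0.08965853, -0.23454726,  0.89492247, -0.36886678])}
top {'vertical_fov': 44.27068124236743, 'cx': 267.3775469186335, 'cy': 185.49126940256625, 'k1': 0.0378128561329693, 'origin': array([ 0.34402194, -0.01673224,  1.19729791]), 'rotation': array([-0.07463484,  0.70926602, -0.69779275,  0.06675801])}
wrist {'vertical_fov': 67.93553842491426, 'cx': 254.69196183011778, 'cy': 192.95334974616543, 'k1': -0.054411854961662724, 'origin': array([ 0.23874696, -0.58298147,  0.37328576]), 'rotation': array([ 0.11893155,  0.7867014 , -0.59889845, -0.09097716])}
{'time': 0.15, 'joint_pos': array([-1.42100966e+00,  5.31990994e-02,  1.61400154e+00, -1.76626110e-05,
        1.47600215e+00, -1.18988282e-01]), 'joint_vel': array([-0.00136517, -0.00113253, -0.00477653,  0.00013453, -0.00065912,
       -0.00055019]), 'joint_efforts': array([ 1.24948408e-03, -3.94244206e+01, -3.70721090e+01, -9.76725823e-05,
        4.67390069e-03, -2.24301367e-06]), 'tool_pos': array([ 0.16589709, -0.60206481,  0.23033552]), 'tool_rot': array([-5.54125357e-04,  7.95471990e-01, -6.05989823e-01, -5.84088109e-04]), 'contact_force': array([ 0.10623301,  0.69403839, -0.12427641]), 'ft_torque': array([-0.01695927, -0.00116361,  0.03440826]), 'gripper_width': 1.0028856046480386}
```

View pics/side0.png

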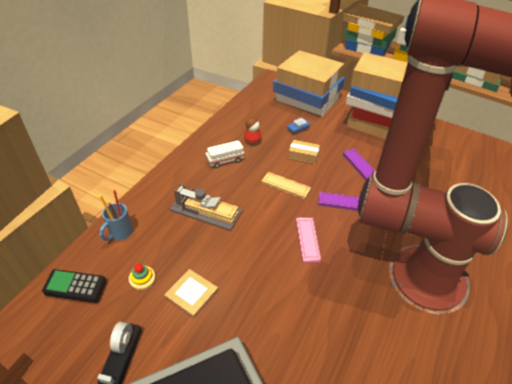

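View pics/top0.png

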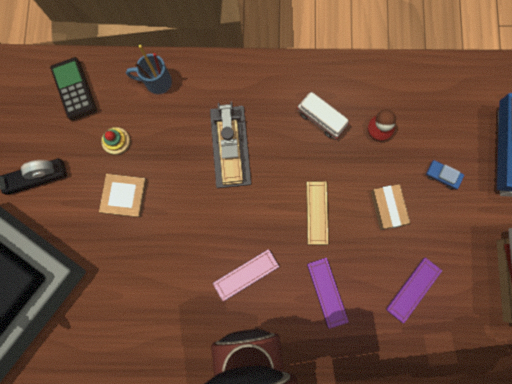

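The top view shows the loose wood box at (317,213) and the holder at (230,150), with its open front facing down the picture towards the robot. I'll enlarge both.

```bash
cat > h.py <<'E'
import numpy as np, cv2
from scipy.spatial.transform import Rotation as R
def q2R(q): return R.from_quat([q[1],q[2],q[3],q[0]])
def K(i): f=192/np.tan(np.radians(i["vertical_fov"]/2)); return f
def px2w(i,uv,z):
    f=K(i);d=(np.array(uv,float)-[i["cx"],i["cy"]])/f
    s=d.copy()
    for _ in range(20): s=d/(1+i["k1"]*(s@s))
    v=q2R(i["rotation"]).apply([s[0],s[1],1.]);o=np.array(i["origin"])
    return o+v*(z-o[2])/v[2]
def w2px(i,p):
    c=q2R(i["rotation"]).inv().apply(np.array(p)-i["origin"]);s=c[:2]/c[2]
    return s*(1+i["k1"]*(s@s))*K(i)+[i["cx"],i["cy"]]
E
python3 - <<'E'
import cv2
a=cv2.imread("pics/top0.png")
cv2.imwrite("pics/t1.png",cv2.resize(a[95:195,195:265],None,fx=6,fy=6,interpolation=cv2.INTER_CUBIC))
cv2.imwrite("pics/t2.png",cv2.resize(a[170:255,280:380],None,fx=6,fy=6,interpolation=cv2.INTER_CUBIC))
a=cv2.imread("pics/side0.png")
cv2.imwrite("pics/s1.png",cv2.resize(a[165:240,160:260],None,fx=8,fy=8,interpolation=cv2.INTER_CUBIC))
E
```

```text
(no output)
```

View pics/t1.png

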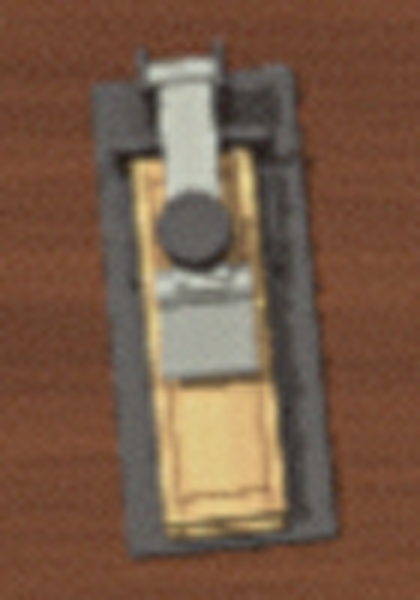

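View pics/t2.png

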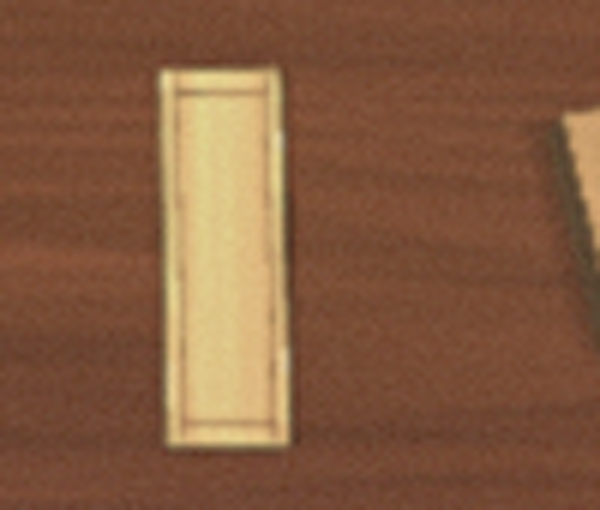

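View pics/s1.png

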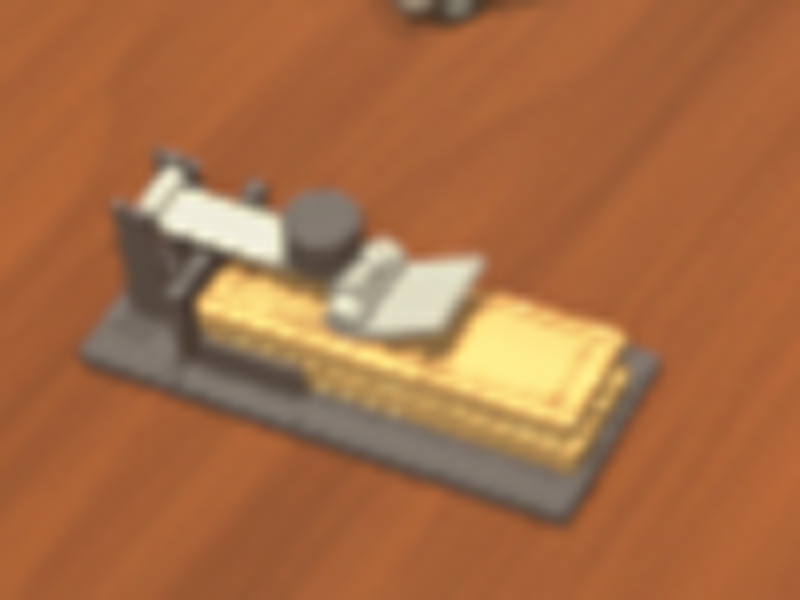

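Run:
```python
from plant import *
from h import *
np.set_printoptions(precision=4,suppress=True)
i=camera_info("top")
A=[px2w(i,(280+u/6-.42,170+v/6-.42),.014) for u,v in [(160,70),(280,68),(290,445),(166,446)]]
B=[px2w(i,(195+u/6-.42,95+v/6-.42),.038) for u,v in [(133,150),(250,150),(284,515),(164,518)]]
for P in(A,B):
    P=np.array(P);print(P[:,:2]);m=P.mean(0);d=(P[0]+P[1]-P[2]-P[3])/2;e=(P[0]+P[3]-P[1]-P[2])/2
    print("mid",m,"len",np.linalg.norm(d),"wid",np.linalg.norm(e),"yaw",np.arctan2(d[1],d[0]),np.arctan2(-e[0],e[1]))
s=state();print(q2R(s["tool_rot"]).as_matrix())
i=camera_info("side")
C=[px2w(i,(160+u/8-.44,165+v/8-.44),.038) for u,v in [(628,330),(575,425),(195,315)]]
print(np.array(C))
```

```text
[[ 0.5968 -0.1007]
 [ 0.5984 -0.1518]
 [ 0.4385 -0.1547]
 [ 0.4372 -0.1033]]
mid [ 0.5177 -0.1276  0.014 ] len 0.15978889264036075 wid 0.05125736539772311 yaw 0.016981445828431908 0.028878214324651943
[[0.7507 0.1319]
 [0.7515 0.0816]
 [0.5913 0.0625]
 [0.5893 0.1127]]
mid [0.6707 0.0972 0.038 ] len 0.1619336212993599 wid 0.050283877788584494 yaw 0.11821065729850058 0.02786201363083289
[[ 0.2656 -0.9641 -0.0003]
 [-0.9641 -0.2656  0.0016]
 [-0.0016 -0.0002 -1.    ]]
[[0.5942 0.0618 0.038 ]
 [0.5865 0.1136 0.038 ]
 [0.7444 0.1387 0.038 ]]
```

View pics/wrist0.png

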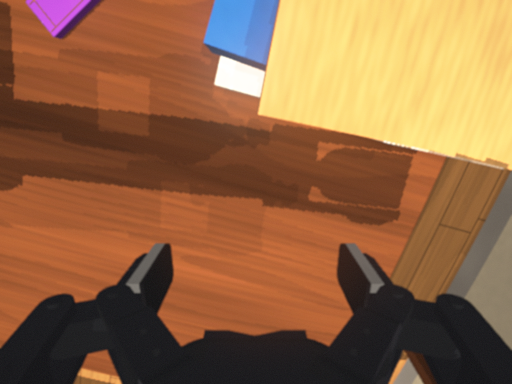

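```bash
cat >> h.py <<'E'
def delta(s,pos,yaw):
    """tool-frame shift and rotvec to pose: pos, tool x = -y of object with yaw, z down"""
    c,n=np.cos(yaw),np.sin(yaw)
    T=np.array([[n,-c,0],[-c,-n,0],[0,0,-1.]]).T
    R0=q2R(s["tool_rot"]);r=(R0.inv()*R.from_matrix(T)).as_rotvec()
    d=np.array(pos)-s["tool_pos"]
    print("now",s["time"],s["tool_pos"].round(4),"w",round(s["gripper_width"],3),"F",s["contact_force"].round(2))
    print("shift (present axes)",R0.inv().apply(d).round(4),"shift (target axes)",(T.T@d).round(4),"turn",r.round(4))
E
python3 -m inch '0 0 0 0 0 0.12 0; 0 0 0 0 0 0.12 0'
python3 - <<'E'
from plant import *
from h import *
i=camera_info("top");
for z in(.003,.006):
  P=np.array([px2w(i,(195+u/6-.42,95+v/6-.42),z) for u,v in [(130,557),(337,537),(290,65),(95,85)]]);print(P[:,:2].round(4),[np.arctan2(*(b-a)[[1,0]]) for a,b in((P[0],P[3]),(P[1],P[2]))])
delta(state(),(.466,-.1288,.12),.02)
E
```

```text
time: 0.32
tool_pos: [0.1659, -0.6023, 0.2307]
tool_rot: [-0.0, 0.715, -0.699, -0.0]
contact_force: [0.4, -0.4, 0.2]
gripper_width: 1.003
[[0.5793 0.1306]
 [0.5894 0.0418]
 [0.8037 0.0679]
 [0.793  0.1544]] [np.float64(0.11064958917447203), np.float64(0.1212053706127073)]
[[0.5787 0.1303]
 [0.5888 0.0416]
 [0.8025 0.0677]
 [0.7919 0.154 ]] [np.float64(0.11064958917447215), np.float64(0.12120537061270746)]
now 0.3167 [ 0.1659 -0.6023  0.2307] w 1.003 F [ 0.39 -0.37  0.16]
shift (present axes) [-0.4663 -0.3109  0.1111] shift (target axes) [-0.4674 -0.3095  0.1107] turn [0.0001 0.001  0.0031]
```

```bash
python3 -m inch '-0.033 -0.022 0 0 0 0 0; -0.033 -0.022 0 0 0 0 0; -0.033 -0.022 0 0 0 0 0; -0.033 -0.022 0 0 0 0 0; -0.033 -0.022 0 0 0 0 0; -0.033 -0.022 0 0 0 0 0; -0.033 -0.022 0 0 0 0 0; -0.033 -0.022 0 0 0 0 0; -0.033 -0.022 0 0 0 0 0; -0.033 -0.022 0 0 0 0 0'
python3 -m inch '-0.033 -0.022 0.02 0 0 0 0; -0.033 -0.022 0.03 0 0 0 0; -0.033 -0.022 0.03 0 0 0 0; -0.033 -0.022 0.03 0 0 0 0;0 0 0 0 0 0 0;0 0 0 0 0 0 0'
python3 - <<'E'
from plant import *
from h import *
s=state();i=camera_info("wrist");a=grab_frame("wrist");cv2.imwrite("pics/w1.png",cv2.resize(a,(768,576)))
delta(s,(.466,-.1288,.12),.02)
np.save("w1.npy",i)
E
```

```text
time: 1.15
tool_pos: [0.3768, -0.2644, 0.2311]
tool_rot: [-0.0, 0.717, -0.697, 0.0]
contact_force: [-0.2, -0.6, -0.5]
gripper_width: 0.998
time: 1.65
tool_pos: [0.448, -0.1482, 0.1348]
tool_rot: [0.001, 0.718, -0.696, -0.002]
contact_force: [-0.3, 0.1, 1.3]
gripper_width: 1.001
now 1.65 [ 0.448  -0.1482  0.1348] w 1.001 F [-0.29  0.1   1.29]
shift (present axes) [-0.0188 -0.0186  0.0147] shift (target axes) [-0.019  -0.0183  0.0148] turn [0.0043 0.0021 0.0124]
```

View pics/w1.png

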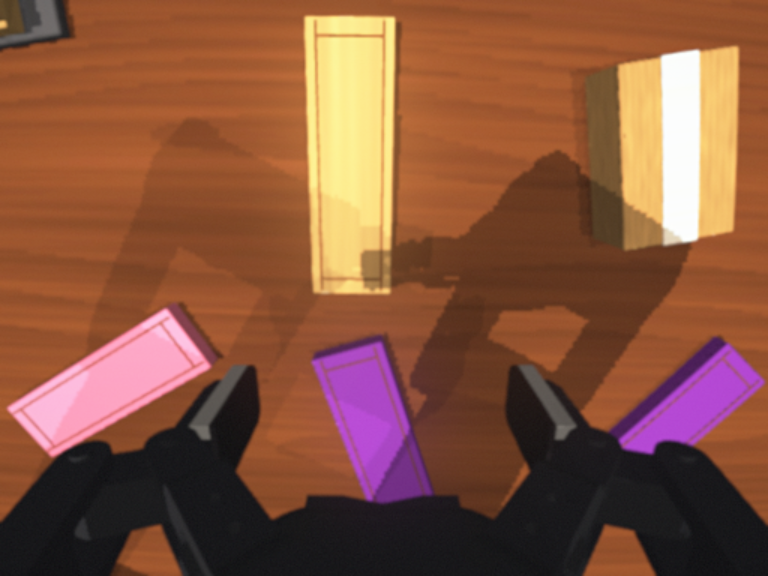

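Run:
```python
from h import *
i=np.load("w1.npy",allow_pickle=True).item()
P=np.array([px2w(i,((u+.5)/1.5-.5,(v+.5)/1.5-.5),.014) for u,v in [(305,16),(396,17),(390,293),(314,293)]])
m=P.mean(0);d=(P[0]+P[1]-P[2]-P[3])/2;e=(P[0]+P[3]-P[1]-P[2])/2
print(P.round(4),m,np.linalg.norm(d),np.linalg.norm(e),np.arctan2(d[1],d[0]))
```

```text
[[ 0.5975 -0.1017  0.014 ]
 [ 0.5983 -0.1517  0.014 ]
 [ 0.4392 -0.1544  0.014 ]
 [ 0.4375 -0.1051  0.014 ]] [ 0.51813469 -0.12824096  0.014     ] 0.1595657680861363 0.04965691331808105 0.019246704483905523
```

```bash
python3 -m inch '-0.019 -0.018 0 0 0 0.012 0; 0 0 0.03 0 0 0 0; 0 0 0.03 0 0 0 0; 0 0 0.03 0 0 0 0; 0 0 0.02 0 0 0 0; 0 0 0.01 0 0 0 0;0 0 0 0 0 0 0;0 0 0 0 0 0 0'
python3 - <<'E'
from plant import *
from h import *
s=state();a=grab_frame("wrist");cv2.imwrite("pics/w2.png",cv2.resize(a,(768,576)))
delta(s,(.466,-.1288,.003),.02)
E
```

```text
time: 2.37
tool_pos: [0.4672, -0.132, 0.0184]
tool_rot: [-0.0, 0.713, -0.702, 0.001]
contact_force: [0.5, 0.2, -0.3]
gripper_width: 1.002
now 2.3667 [ 0.4672 -0.132   0.0184] w 1.002 F [ 0.47  0.22 -0.33]
shift (present axes) [-0.0032  0.0011  0.0154] shift (target axes) [-0.0032  0.0011  0.0154] turn [-0.0015 -0.0008 -0.0046]
```

View pics/w2.png

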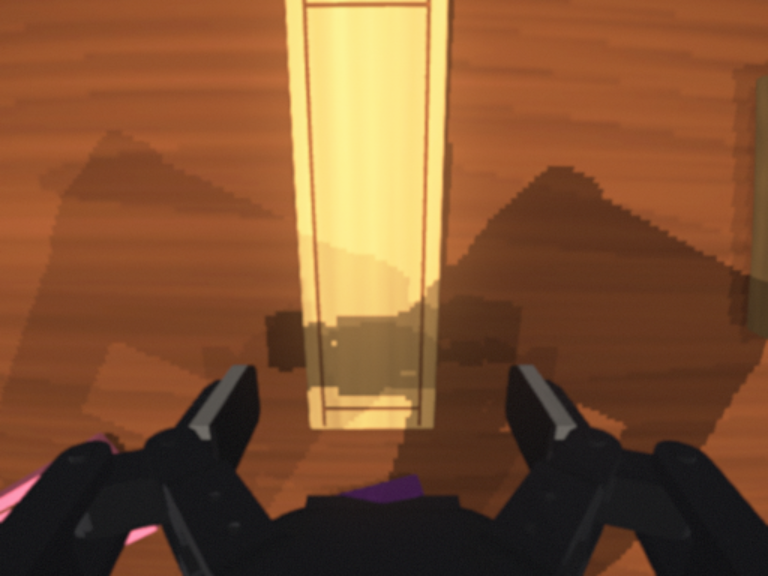

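```bash
python3 -m inch '-0.003 0.001 0.008 0 0 -0.004 0; 0 0 0.008 0 0 0 0; 0 0 0 0 0 0 0;0 0 0 0 0 0 0'
python3 -m inch '0 0 0 0 0 0 1;0 0 0 0 0 0 1;0 0 0 0 0 0 1;0 0 0 0 0 0 1;0 0 0 0 0 0 1;0 0 0 0 0 0 1'
python3 - <<'E'
from plant import *
from h import *
s=state();a=grab_frame("wrist");cv2.imwrite("pics/w3.png",cv2.resize(a,(768,576)))
delta(s,(.466,-.1288,.003),.02)
E
```

```text
time: 2.75
tool_pos: [0.465, -0.1275, 0.0007]
tool_rot: [0.0, 0.714, -0.7, -0.0]
contact_force: [1.1, -1.0, 0.4]
gripper_width: 0.999
time: 3.25
tool_pos: [0.4661, -0.1281, 0.0019]
tool_rot: [-0.0, 0.714, -0.7, 0.001]
contact_force: [-0.0, -0.3, 3.5]
gripper_width: 0.562
now 3.25 [ 0.4661 -0.1281  0.0019] w 0.562 F [-0.01 -0.32  3.46]
shift (present axes) [ 0.0007  0.0001 -0.0011] shift (target axes) [ 0.0007  0.0001 -0.0011] turn [-0.0014 -0.0006  0.0008]
```

View pics/w3.png

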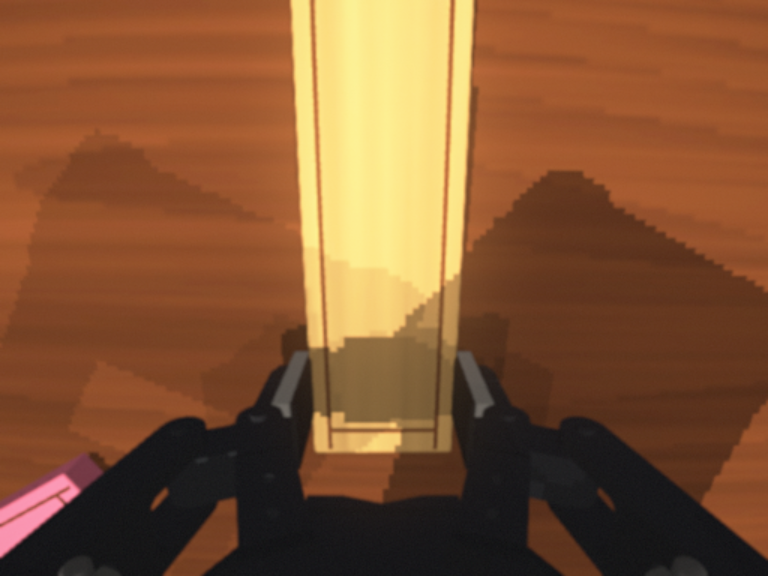

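```bash
python3 -m inch '0 0 0 0 0 0 1;0 0 -0.01 0 0 0 1;0 0 -0.02 0 0 0 1;0 0 -0.03 0 0 0 1;0 0 -0.03 0 0 0 1;0 0 -0.03 0 0 0 1; 0 0 0 0 0 0 1;0 0 0 0 0 0 1'
python3 - <<'E'
from plant import *
from h import *
s=state();a=grab_frame("wrist");cv2.imwrite("pics/w4.png",cv2.resize(a,(768,576)))
cv2.imwrite("pics/s4.png",cv2.resize(grab_frame("side")[120:270,160:360],None,fx=4,fy=4,interpolation=cv2.INTER_CUBIC))
delta(s,(.466,-.1288,.12),.118)
E
```

```text
time: 3.97
tool_pos: [0.4663, -0.1282, 0.1232]
tool_rot: [-0.001, 0.714, -0.7, 0.002]
contact_force: [-0.1, -0.3, -1.5]
gripper_width: 0.564
now 3.9667 [ 0.4663 -0.1282  0.1232] w 0.564 F [-0.14 -0.35 -1.51]
shift (present axes) [0.0006 0.0003 0.0032] shift (target axes) [0.0005 0.0004 0.0032] turn [-0.0033 -0.0019 -0.0972]
```

View pics/w4.png

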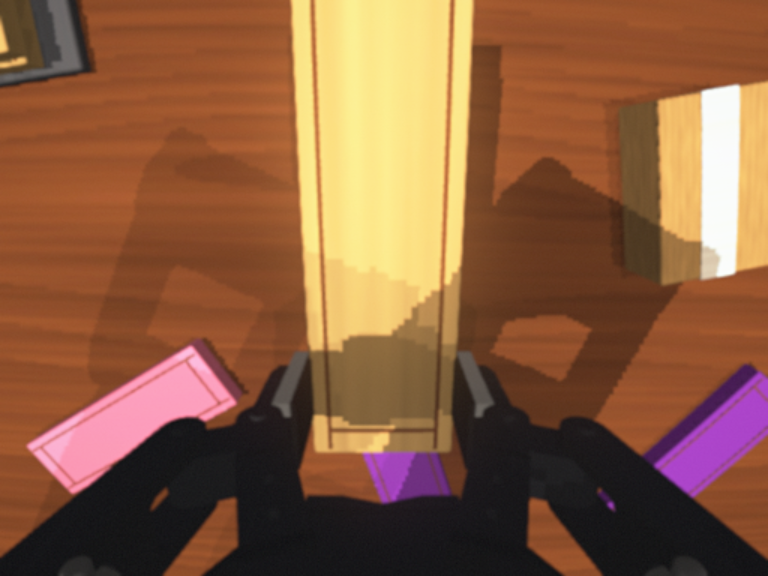

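View pics/s4.png

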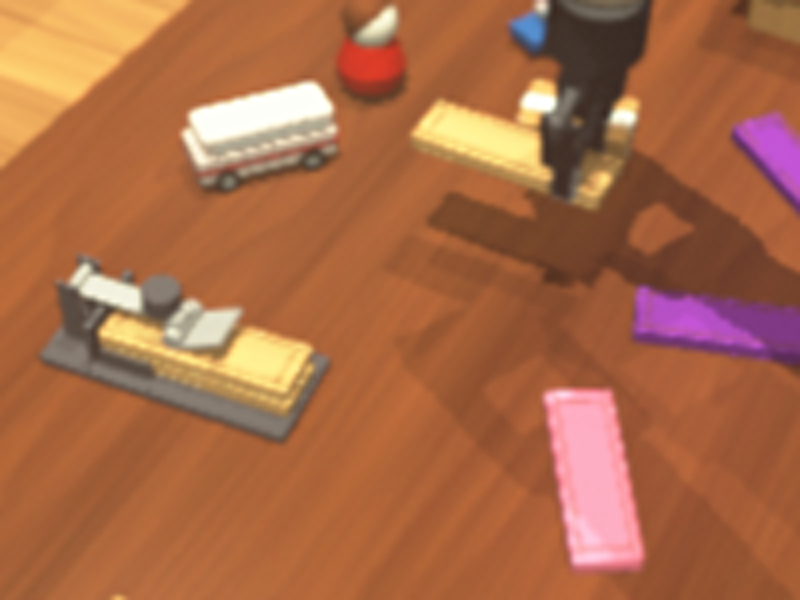

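```bash
python3 -m inch '0 0 0 0 0 -0.05 1; 0 0 0 0 0 -0.047 1;-0.03 0.004 0 0 0 0 1;-0.04 0.008 0 0 0 0 1;-0.04 0.008 0 0 0 0 1;-0.04 0.008 0 0 0 0 1;-0.035 0.004 0 0 0 0 1;0 0 0 0 0 0 1;0 0 0 0 0 0 1'
python3 - <<'E'
from plant import *
from h import *
s=state();i=camera_info("wrist");a=grab_frame("wrist");cv2.imwrite("pics/w5.png",cv2.resize(a,(768,576)))
np.save("w5.npy",i)
cv2.imwrite("pics/t5.png",cv2.resize(grab_frame("top")[95:245,170:340],None,fx=4,fy=4,interpolation=cv2.INTER_CUBIC))
delta(s,(.4406,.0697,.07),.118)
E
```

```text
time: 4.82
tool_pos: [0.4098, 0.0536, 0.1188]
tool_rot: [0.001, 0.749, -0.663, -0.002]
contact_force: [0.5, -0.4, -1.4]
gripper_width: 0.563
now 4.8167 [0.4098 0.0536 0.1188] w 0.563 F [ 0.5  -0.42 -1.43]
shift (present axes) [-0.0122 -0.0327  0.0487] shift (target axes) [-0.0123 -0.0325  0.0488] turn [0.0042 0.0004 0.0038]
```

View pics/w5.png

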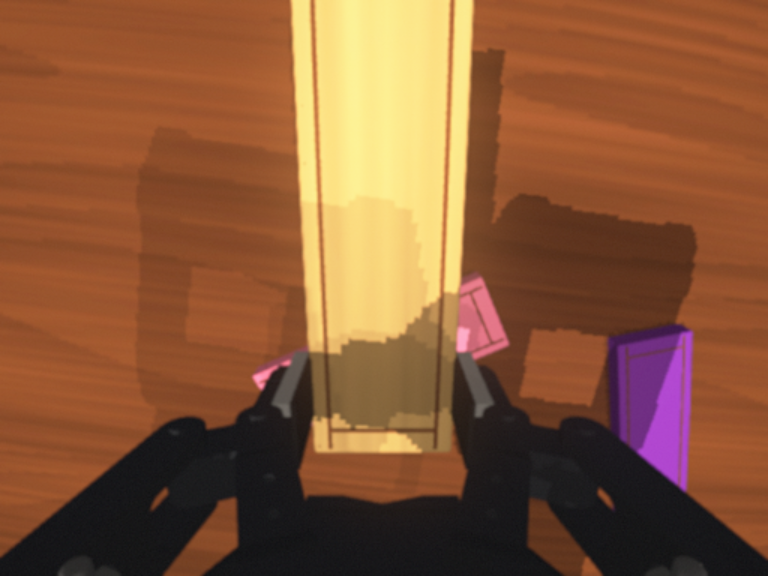

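View pics/t5.png

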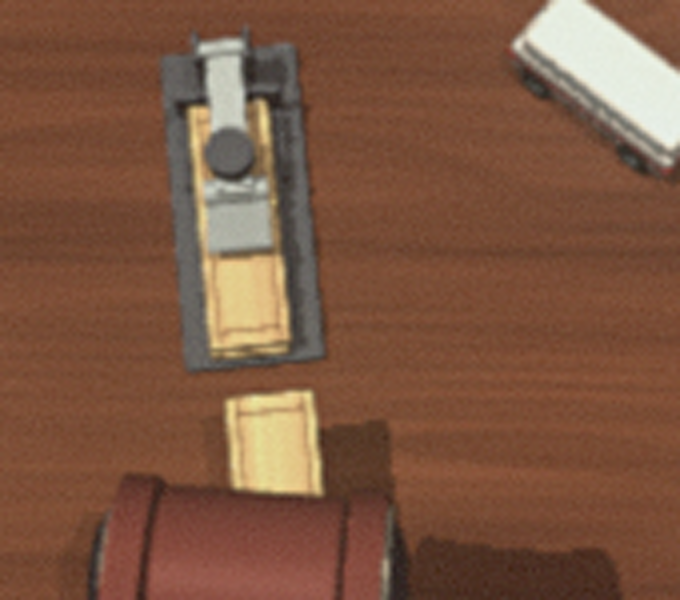

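```bash
python3 -m inch '-0.012 -0.001 0.02 0.004 0 0.004 1; 0 -0.03 0.025 0 0 0 1; 0 -0.03 0 0 0 0 1;0 0 0 0 0 0 1;0 0 0 0 0 0 1'
python3 - <<'E'
from plant import *
from h import *
s=state();i=camera_info("wrist");a=grab_frame("wrist");cv2.imwrite("pics/w6.png",cv2.resize(a,(768,576)))
np.save("w6.npy",i)
it=camera_info("top");np.save("top.npy",it)
cv2.imwrite("pics/t6.png",cv2.resize(grab_frame("top")[95:215,190:290],None,fx=5,fy=5,interpolation=cv2.INTER_CUBIC))
cv2.imwrite("pics/s6.png",cv2.resize(grab_frame("side")[150:270,160:320],None,fx=5,fy=5,interpolation=cv2.INTER_CUBIC))
u=np.array([np.cos(.118),np.sin(.118)]);c=s["tool_pos"][:2]+.0518*u;d=c-[.671,.097]
print("box centre",c,"seat x,y",d@u,d@[-u[1],u[0]])
delta(s,(.4406,.0697,.042),.118)
E
```

```text
time: 5.33
tool_pos: [0.4717, 0.0696, 0.0751]
tool_rot: [-0.0, 0.745, -0.667, 0.0]
contact_force: [-0.6, 0.4, -1.3]
gripper_width: 0.566
box centre [0.52309841 0.07569089] seat x,y -0.14938173494190682 -0.0037490143312447783
now 5.3333 [0.4717 0.0696 0.0751] w 0.566 F [-0.57  0.38 -1.32]
shift (present axes) [-0.0036  0.0309  0.0331] shift (target axes) [-0.0038  0.0308  0.0331] turn [-0.0008  0.0002 -0.0066]
```

View pics/s6.png

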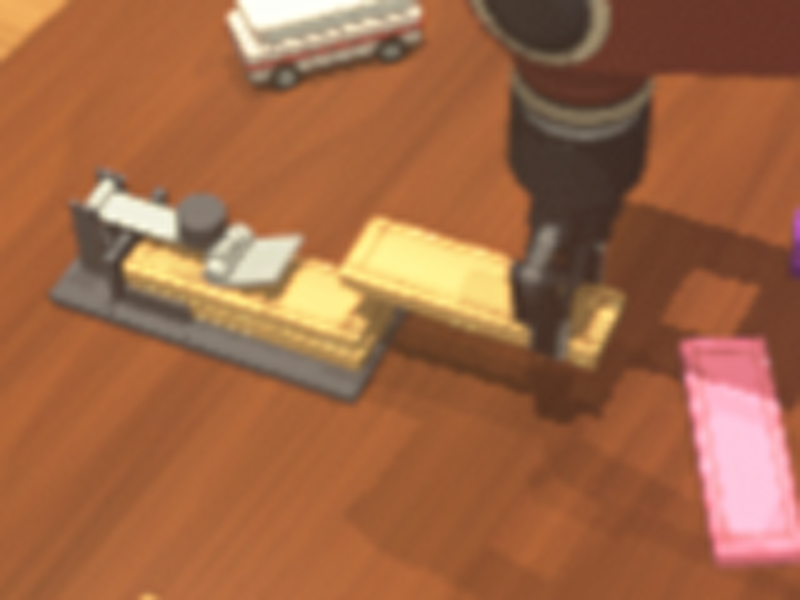

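View pics/t6.png

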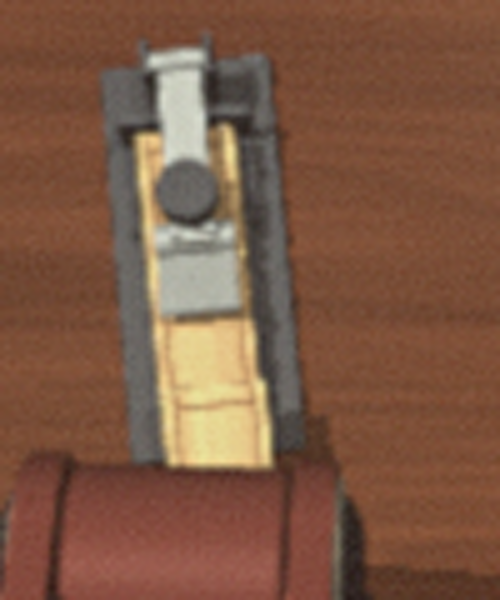

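```bash
python3 -m inch '-0.004 0 0.012 0 0 -0.006 1; 0 0 0.012 0 0 0 1; 0 0 0.007 0 0 0 1;0 0 0 0 0 0 1;0 0 0 0 0 0 1'
cat > chk.py <<'E'
from plant import *
from h import *
import sys
t=sys.argv[1]
s=state();a=grab_frame("wrist");cv2.imwrite(f"pics/w{t}.png",cv2.resize(a,(768,576)))
cv2.imwrite(f"pics/t{t}.png",cv2.resize(grab_frame("top")[95:215,190:290],None,fx=5,fy=5,interpolation=cv2.INTER_CUBIC))
cv2.imwrite(f"pics/s{t}.png",cv2.resize(grab_frame("side")[150:270,160:320],None,fx=5,fy=5,interpolation=cv2.INTER_CUBIC))
u=np.array([np.cos(.118),np.sin(.118)]);c=s["tool_pos"][:2]+.0518*u;d=c-[.671,.097]
print("box in seat x,y",d@u,d@[-u[1],u[0]])
delta(s,(.671-.0518*u[0],.097-.0518*u[1],.041),.118)
E
python3 chk.py 7
```

```text
time: 5.9
tool_pos: [0.4697, 0.0751, 0.0442]
tool_rot: [-0.001, 0.748, -0.663, 0.001]
contact_force: [-0.6, 0.6, -1.2]
gripper_width: 0.565
box in seat x,y -0.1506496459670188 0.0019130494080060402
now 5.9 [0.4697 0.0751 0.0442] w 0.565 F [-0.58  0.59 -1.18]
shift (present axes) [ 0.0022 -0.1506  0.0035] shift (target axes) [ 0.0019 -0.1506  0.0032] turn [-0.0018  0.0002  0.002 ]
```

View pics/s7.png

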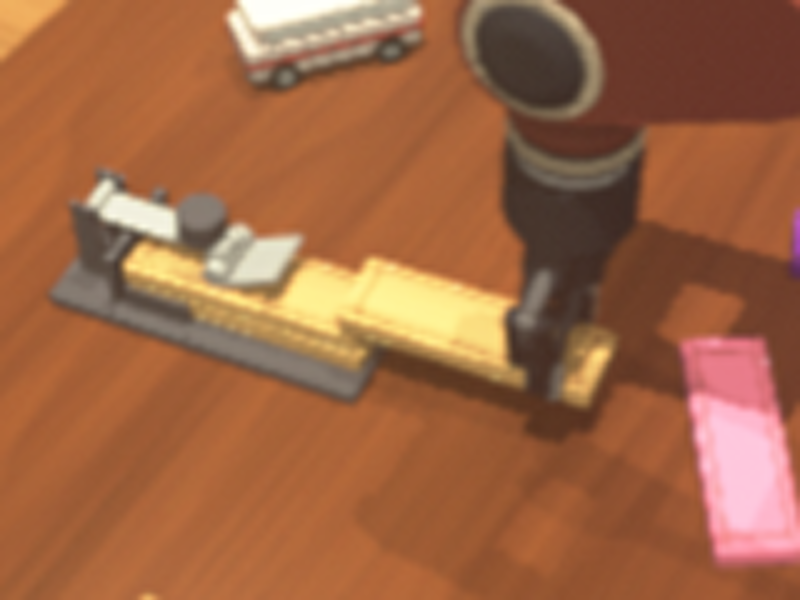

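View pics/w7.png

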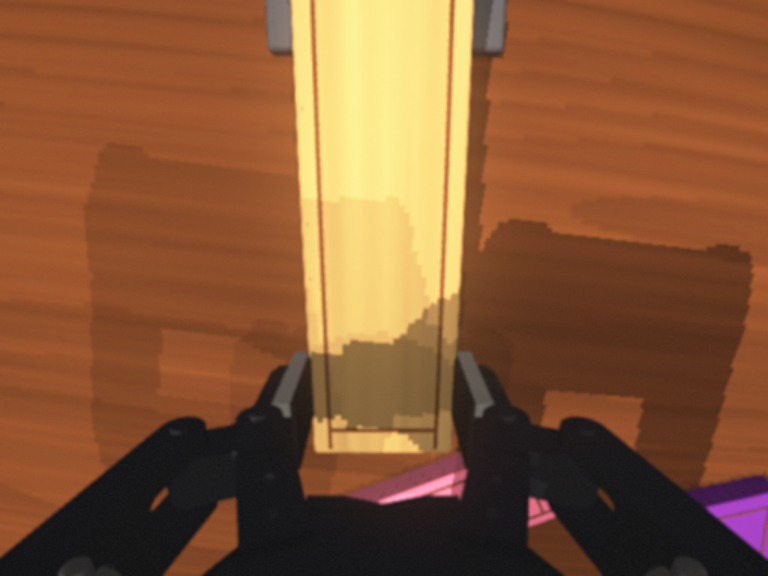

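```bash
python3 -m inch '0.002 -0.012 0.001 0 0 0.002 1; 0 -0.012 0.001 0 0 0 1; 0 0 0.001 0 0 0 1;0 0 0 0 0 0 1;0 0 0 0 0 0 1'; python3 chk.py 8
```

```text
time: 6.47
tool_pos: [0.4945, 0.0759, 0.0425]
tool_rot: [-0.001, 0.748, -0.664, 0.001]
contact_force: [-0.2, 0.2, -1.2]
gripper_width: 0.561
box in seat x,y -0.12598294243367553 -0.0001975549503812447
now 6.4667 [0.4945 0.0759 0.0425] w 0.561 F [-0.15  0.16 -1.25]
shift (present axes) [-0.0002 -0.126   0.0019] shift (target axes) [-0.0002 -0.126   0.0015] turn [-0.0034  0.     -0.0001]
```

View pics/s8.png

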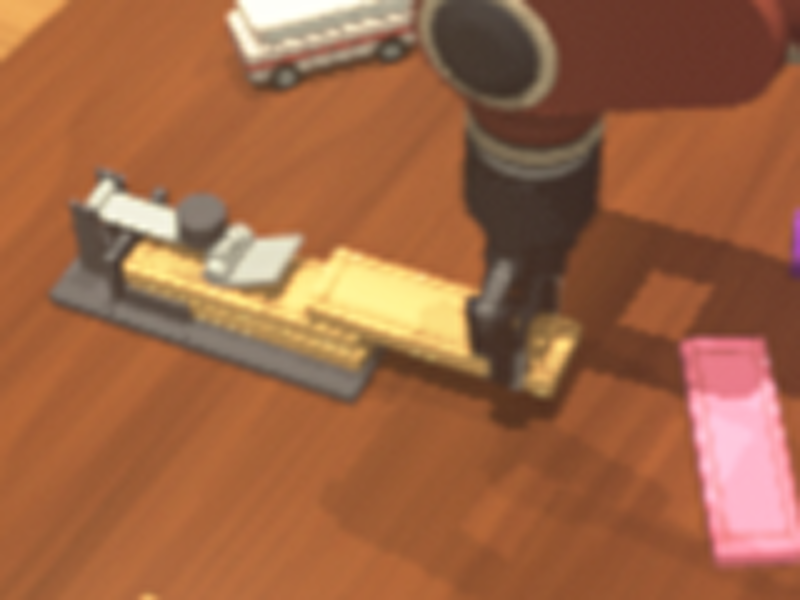

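View pics/t8.png

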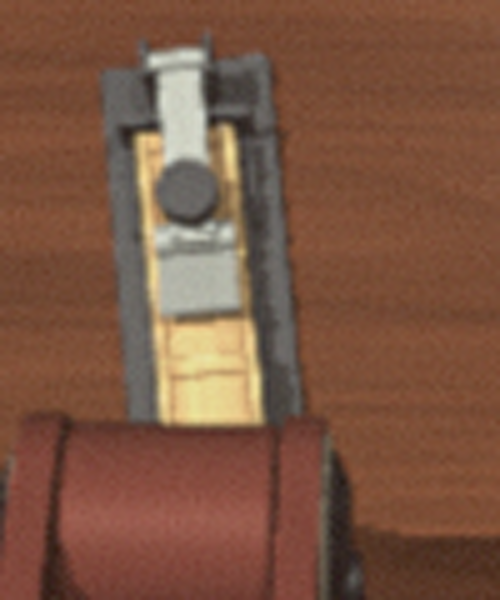

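```bash
python3 -m inch '0 -0.01 0 -0.003 0 0 1; 0 -0.01 0 0 0 0 1; 0 -0.01 0 0 0 0 1; 0 -0.01 0 0 0 0 1; 0 -0.01 0 0 0 0 1;0 0 0 0 0 0 1;0 0 0 0 0 0 1'; python3 chk.py 9
```

```text
time: 7.2
tool_pos: [0.5452, 0.0818, 0.0423]
tool_rot: [-0.0, 0.748, -0.664, 0.0]
contact_force: [0.6, -0.4, -2.6]
gripper_width: 0.563
box in seat x,y -0.07490403595168658 -0.0003024190412862649
now 7.2 [0.5452 0.0818 0.0423] w 0.563 F [ 0.57 -0.42 -2.56]
shift (present axes) [-0.0003 -0.0749  0.0014] shift (target axes) [-0.0003 -0.0749  0.0013] turn [-0.0012  0.     -0.0001]
```

View pics/s9.png

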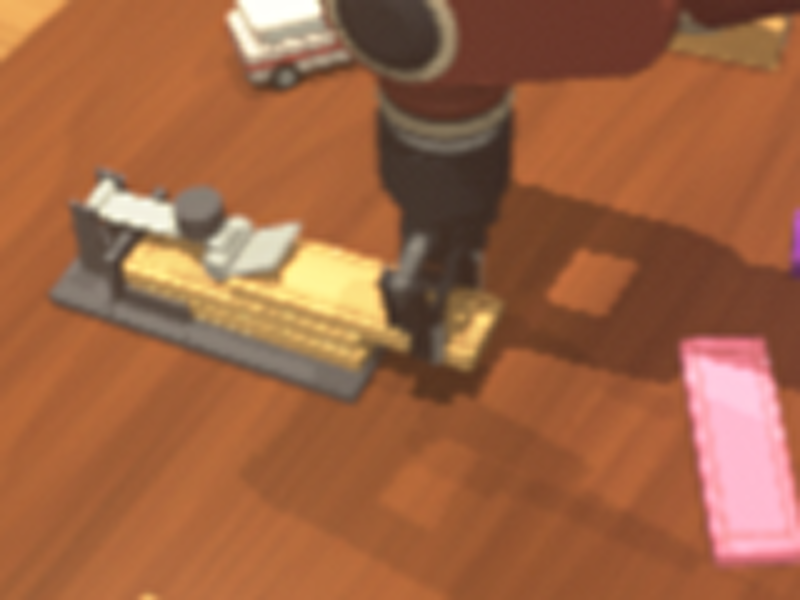

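View pics/w9.png

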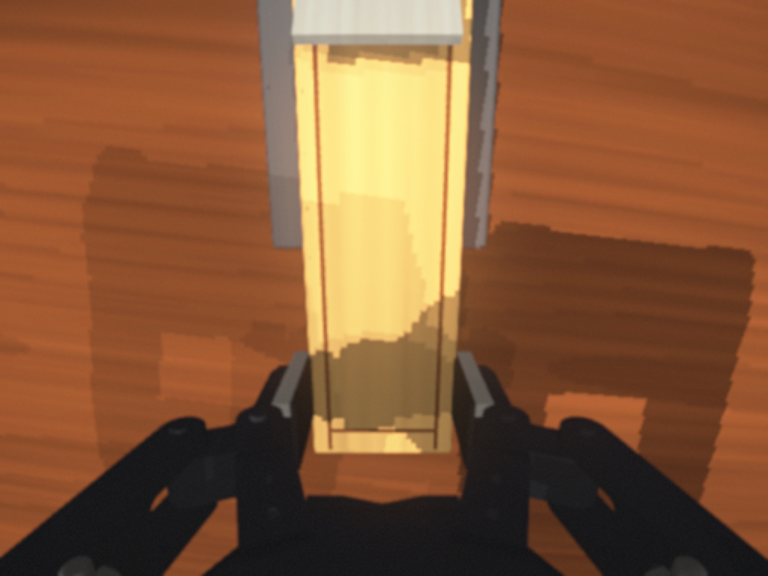

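```bash
python3 -m inch '-0.001 -0.01 0 0 0 0 1; 0 -0.01 0 0 0 0 1; 0 -0.01 0 0 0 0 1; 0 -0.01 0 0 0 0 1;0 0 0 0 0 0 1;0 0 0 0 0 0 1'; python3 chk.py 10
```

```text
time: 7.85
tool_pos: [0.5854, 0.0875, 0.0429]
tool_rot: [-0.001, 0.748, -0.664, 0.001]
contact_force: [0.6, 0.1, -4.3]
gripper_width: 0.564
box in seat x,y -0.034308831040166576 0.0006193589271658562
now 7.85 [0.5854 0.0875 0.0429] w 0.564 F [ 0.59  0.15 -4.32]
shift (present axes) [ 0.0006 -0.0343  0.002 ] shift (target axes) [ 0.0006 -0.0343  0.0019] turn [-0.0027 -0.0001 -0.0002]
```

View pics/s10.png

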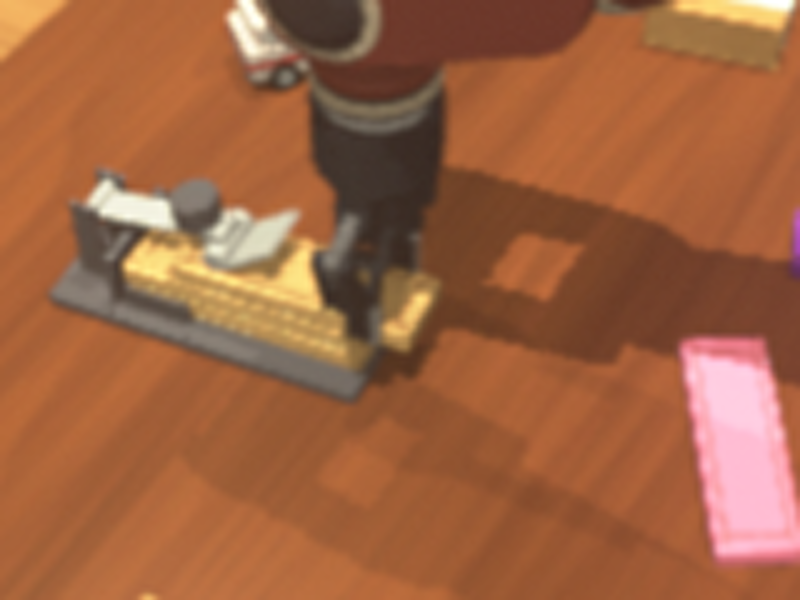

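View pics/w10.png

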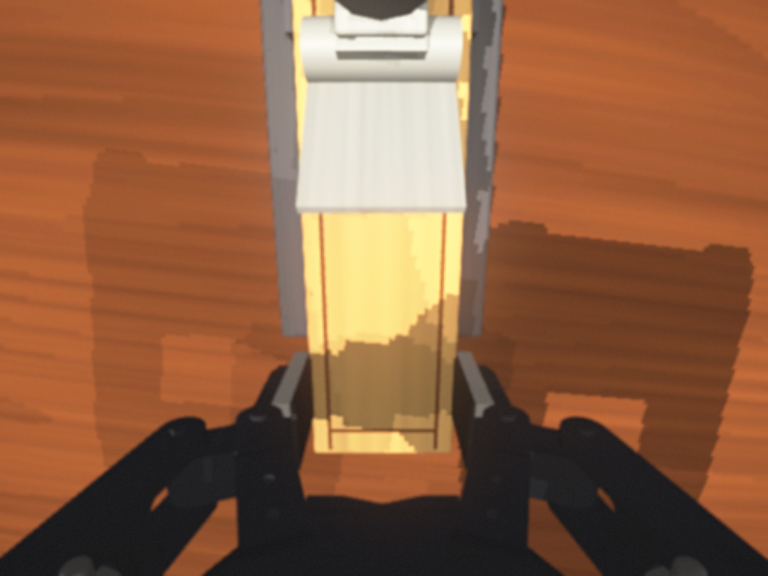

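```bash
python3 -m inch '0 -0.01 0 0 0 0 1; 0 -0.01 0 0 0 0 1; 0 -0.008 0 0 0 0 1;0 0 0 0 0 0 1;0 0 0 0 0 0 1'; python3 chk.py 11
```

```text
time: 8.42
tool_pos: [0.6133, 0.0908, 0.0429]
tool_rot: [-0.001, 0.747, -0.664, 0.001]
contact_force: [0.5, -0.8, -4.2]
gripper_width: 0.564
box in seat x,y -0.0062753330948439 0.0006259968789278374
now 8.4167 [0.6133 0.0908 0.0429] w 0.564 F [ 0.53 -0.85 -4.2 ]
shift (present axes) [ 0.0006 -0.0063  0.0019] shift (target axes) [ 0.0006 -0.0063  0.0019] turn [-0.0026 -0.0001 -0.0002]
```

View pics/s11.png

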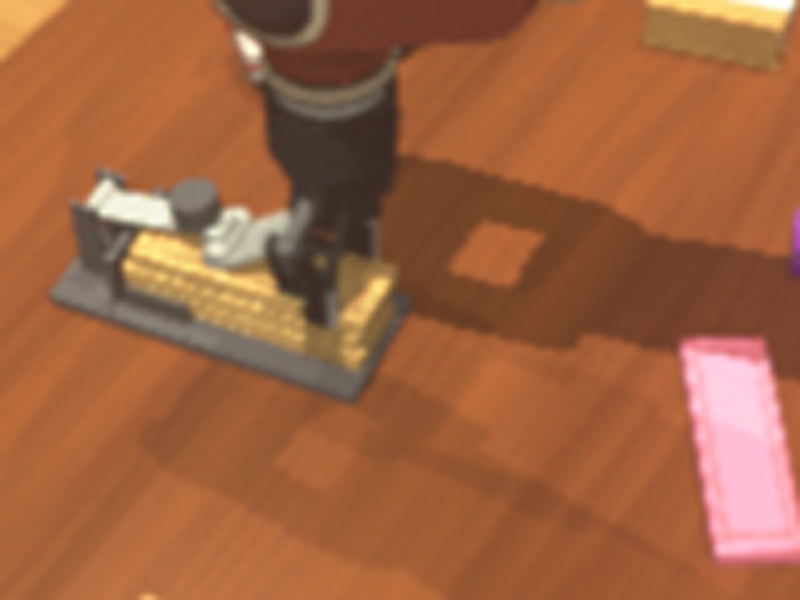

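View pics/w11.png

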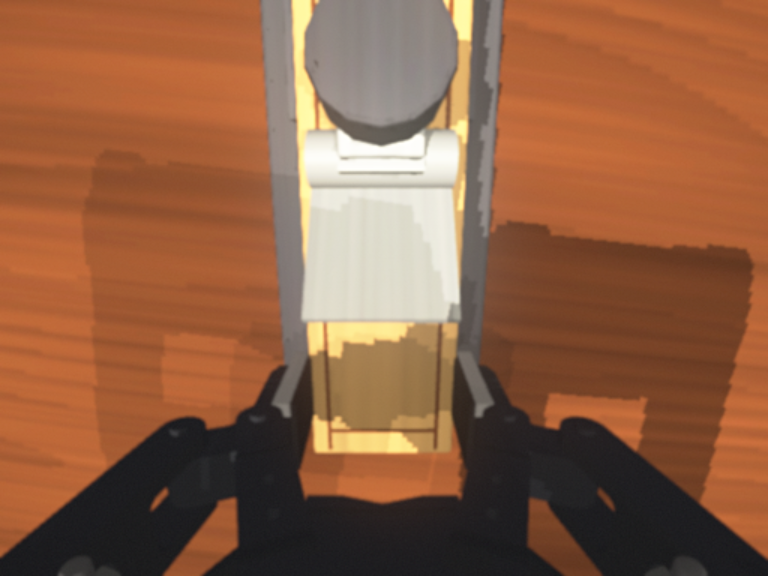

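```bash
python3 -m inch '0 -0.002 0 0 0 0 1; 0 -0.002 0 0 0 0 1;0 0 0 0 0 0 1;0 0 0 0 0 0 1'; python3 -m inch '0 -0.0015 0 0 0 0 1; 0 0 0 0 0 0 1;0 0 0 0 0 0 1'; python3 -m inch '0 -0.0015 0 0 0 0 1; 0 0 0 0 0 0 1;0 0 0 0 0 0 1'
```

```text
time: 8.9
tool_pos: [0.6157, 0.0912, 0.0424]
tool_rot: [-0.0, 0.748, -0.664, 0.0]
contact_force: [-1.4, 0.0, -3.1]
gripper_width: 0.564
time: 9.15
tool_pos: [0.6174, 0.0914, 0.0426]
tool_rot: [-0.0, 0.748, -0.664, 0.0]
contact_force: [-1.1, 0.5, -3.8]
gripper_width: 0.562
time: 9.4
tool_pos: [0.619, 0.0916, 0.0426]
tool_rot: [-0.0, 0.748, -0.664, 0.0]
contact_force: [-0.5, -0.5, -4.4]
gripper_width: 0.567
```

```bash
python3 -m inch '0 -0.0015 0 0 0 0 1; 0 0 0 0 0 0 1;0 0 0 0 0 0 1'; python3 -m inch '0 -0.001 0 0 0 0 1; 0 0 0.001 0 0 0 1;0 0 0.001 0 0 0 1;0 0 0 0 0 0 1;0 0 0 0 0 0 1';python3 chk.py 12
```

```text
time: 9.65
tool_pos: [0.6191, 0.0916, 0.0419]
tool_rot: [0.001, 0.748, -0.664, -0.001]
contact_force: [-5.3, -0.5, -2.9]
gripper_width: 0.565
time: 10.07
tool_pos: [0.619, 0.0917, 0.04]
tool_rot: [0.002, 0.747, -0.664, -0.002]
contact_force: [-10.4, -1.6, 1.2]
gripper_width: 0.563
box in seat x,y -0.0004490539777650152 0.0008067110658857203
now 10.0667 [0.619  0.0917 0.04  ] w 0.563 F [-10.36  -1.64   1.22]
shift (present axes) [ 0.0008 -0.0004 -0.001 ] shift (target axes) [ 0.0008 -0.0004 -0.001 ] turn [ 0.0054  0.0002 -0.0003]
```

View pics/s12.png

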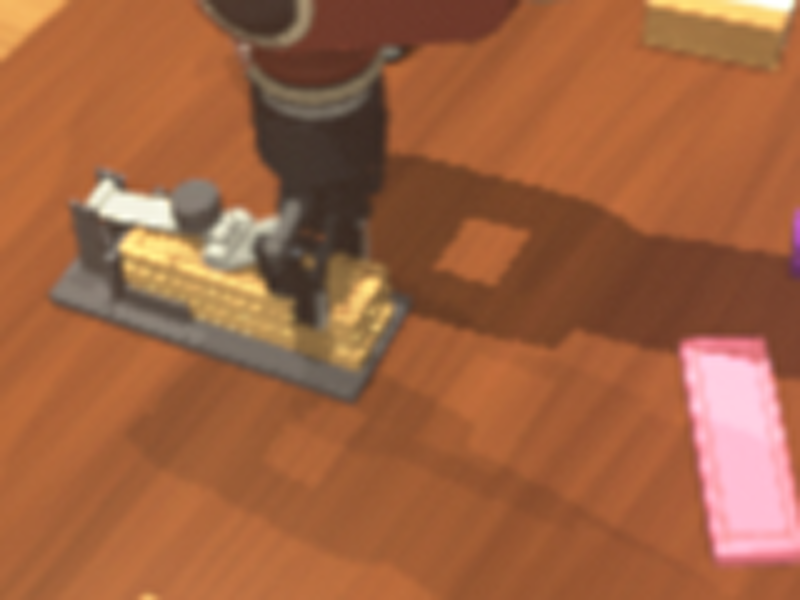

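```bash
python3 -m inch '0 0.002 0 0 0 0 1;0 0 0 0 0 0 1;0 0 0 0 0 0 0;0 0 0 0 0 0 0;0 0 0 0 0 0 0;0 0 0 0 0 0 0;0 0 0 0 0 0 0;0 0 0 0 0 0 0'; python3 chk.py 13
```

```text
time: 10.88
tool_pos: [0.62, 0.0916, 0.041]
tool_rot: [-0.001, 0.747, -0.664, 0.001]
contact_force: [-0.9, -1.0, -0.6]
gripper_width: 1.001
box in seat x,y 0.0004725444311640645 0.000669756460802176
now 10.8833 [0.62   0.0916 0.041 ] w 1.001 F [-0.85 -0.95 -0.61]
shift (present axes) [0.0007 0.0005 0.    ] shift (target axes) [0.0007 0.0005 0.    ] turn [-0.0021 -0.0001 -0.0002]
```

View pics/w13.png

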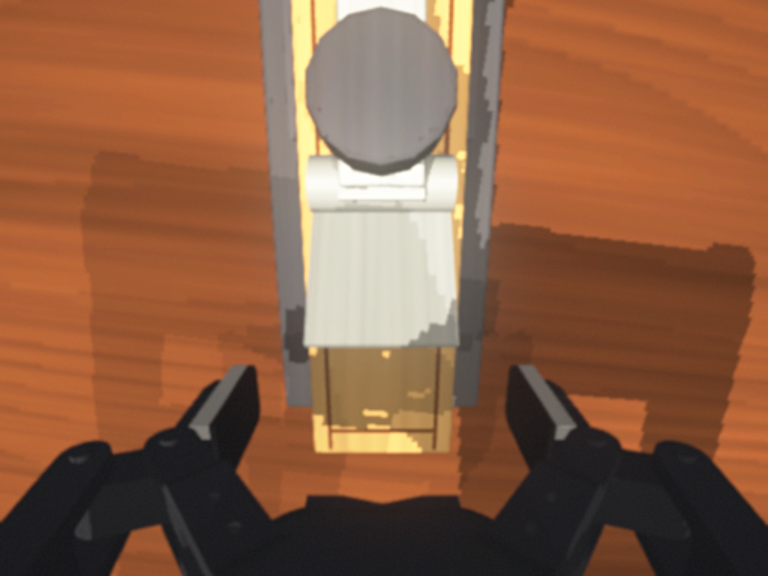

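```bash
python3 -m inch '0 0.01 -0.01 0 0 0 0;0 0.02 -0.03 0 0 0 0;0 0.02 -0.035 0 0 0 0;0 0.035 -0.02 0 0 0 0;0 0.035 0 0 0 0 0;0 0.03 0 0 0 0 0;0 0 0 0 0 0 0;0 0 0 0 0 0 0'; python3 chk.py 14
```

```text
time: 11.7
tool_pos: [0.4692, 0.0739, 0.1353]
tool_rot: [-0.001, 0.747, -0.664, 0.001]
contact_force: [1.3, 0.3, 0.2]
gripper_width: 1.002
box in seat x,y -0.15132567213162046 0.0008685185333833071
now 11.7 [0.4692 0.0739 0.1353] w 1.002 F [1.26 0.3  0.23]
shift (present axes) [ 0.0008 -0.1512  0.0945] shift (target axes) [ 0.0009 -0.1513  0.0943] turn [-0.0017 -0.0001 -0.0003]
```

View pics/s14.png

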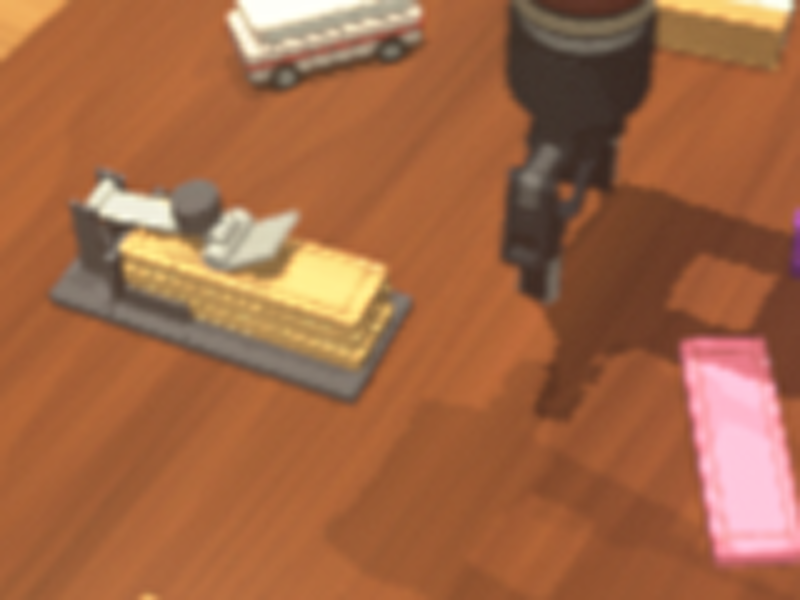

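View pics/t14.png

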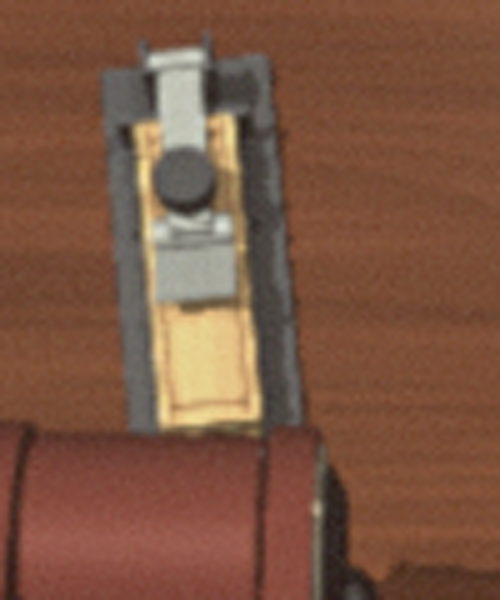

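The box lies on the pile in the side view (front end near (365,290)) with the arm on it. In the top view it is flush with the pile, back edge near (187,118) and front edge near (210,420). One numeric check before handing in.

Run:
```python
from plant import *
from h import *
i=camera_info("top")
P=np.array([px2w(i,(190+u/5-.4,95+v/5-.4),.052) for u,v in [(135,120),(238,117),(262,420),(158,424)]])
m=P.mean(0);d=(P[0]+P[1]-P[2]-P[3])/2;e=(P[0]+P[3]-P[1]-P[2])/2
u=np.array([np.cos(.118),np.sin(.118)]);q=m[:2]-[.671,.097]
print(m,np.linalg.norm(d),np.linalg.norm(e),np.arctan2(d[1],d[0]),"seat",q@u,q@[-u[1],u[0]])
job_done()
```

```text
[0.67056641 0.09579247 0.052     ] 0.15900066001765384 0.052110608745299304 0.10736128272059253 seat -0.0005727349207753496 -0.0011480832488727742
the job is handed in; nothing more can be done
```

The wooden box is on top of the pile, pushed home to the backstop with the weighted arm resting on it. I handed the job in at about 12 s of the 40 s limit.

- **How it went in:** I gripped the box across its width near its rear end and lined it up with the holder. I slid it in over the pile so that it wedged the arm up. At the backstop the push force rose to about 10 N. I then eased back, opened the fingers and pulled well clear.
- **Last position check (top camera):** the box centre is about 1 mm from the seat point both along and across. That seat position comes from my own camera measurement of the pile. The box is square within about 0.01 rad, and its measured size came out as 159 x 52 mm against the true 160 x 50 mm.
- **By eye:** in the side view the box lies flat, the arm is raised and resting on it, and the pile still looks in place. Nothing disagreed.
- **Not measured:** I had no direct reading of the arm's hinge angle, of the box's height on the pile or of the exact position of the old top box.

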